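Lay the toe bone across the drying rack

TASK

The small dumbbell-shaped toe bone on the bench has just been treated with consolidant and has to dry with air all round it. Lay it across both rails of the raised drying rack, square to the rails and about the middle of the rack, as flat as it lay on the bench. Set it down on the rails rather than dropping it, and let go.

Things in the scene. Friction and masses are not known exactly. Their poses are not given: they have to be found in the camera images.
- toe_bone: The toe bone: a tan, dumbbell-shaped fossil bone 92 mm long, about 40 to 85 g, with two rounded knobs (36 mm wide and 30 mm high; 30 mm wide and 24 mm high) joined by a shaft 21 mm wide and 23 mm high. It lies on its flat side at one of three places on the bench; a reddish-brown stone and a pale chalk lump, both without knobs, lie at the other two. Origin on its underside close to the middle; z up through its thickness. Its x axis does NOT run along the bone: see bone_middle.
- bone_middle (a point): The middle of the toe bone's shaft, at the height of its underside (bench level at the start). x runs along the bone's length, from the wide knob (far end 48 mm away) to the narrow one (far end 44 mm away); y across the shaft, 10.5 mm to either side; z up. The shaft's free waist reaches from about -8 to +15 mm along x; the bone is picked there, across y. The bone's centre of mass lies 8 mm towards the wide knob.
- drying_rack: The drying rack, fixed to the bench: a wooden foot 100 x 160 mm with two wooden end cheeks (at y = +-68 mm, tops at 61 mm) that carry two parallel bare steel rails. The rails are round, 12 mm thick, run along the rack's y axis (176 mm long, ends at y = +-88 mm) and lie at x = -24 and +24 mm; their tops stand 70 mm above the bench, nothing on the rack is higher. Origin at bench level under the middle; x across the rails, y along them, z up.
- rack_middle (a point): The middle of the rack, halfway between the rails and at the height of their tops (70 mm above the bench); axes as the rack's. The bone's underside comes to rest here, its length along x, either way round.
There are look-alikes about, which are no part of the job. What is shaped like the toe_bone but orange, pink or red is not meant.

How it is judged:
By the outcome, as a careful person would: the job done as asked, in the order asked, and still so for the second after the job is handed in, with the robot touching nothing.
It also fails if it takes over 48 s, if anything falls off the work surface, if the arm or the gripper's body presses on something with over 40 N, if the wrist force passes 120 N, or if a joint passes its speed limit or range.

ROBOT

A 6-joint arm with a two-finger parallel gripper is mounted at the origin on a cart in front of the work surface, level with it; the furniture and walls round the work are solid. World frame = base frame: x ahead of the robot, y to its left, z up, the work surface at z = 0. Lengths are in m, angles in rad, forces in N, time in s.
With the tool pointing down it reaches from about 0.35 to 0.775 m from the base axis. Payload 5.5 kg.
Tool frame: the origin (TCP) lies between the finger pads; the fingertips stand 22 mm ahead of it and the grasp point (between the pads) lies 3 mm ahead of it; z points along the fingers, y is the direction in which the jaws open and shut (so a half turn about z gives the same grasp; the last joint's range is limited). The gripper opens to 85 mm and grips with 20 to 120 N. Pads are 22 mm wide; open, the fingers measure 114 mm over their backs; the gripper's body (76 mm by 85 mm) begins 54 mm behind the grasp point. The pads swing forward as they close: fully open they stand 13 mm farther back than shut.
Start: joints at [1.038, 0.313, 0.046, 1.304, 0, 1.431], TCP at [0.22, 0.531, 0.253] pointing down, gripper open.
Joint ranges: [-2.76, 2.76], [-0.86, 1.69], [-1.03, 1.26], [-2.2, 2.34], [-1.47, 1.5], [-3.14, 3.14]. Speed limits (rad/s): [2.57, 2.57, 3.14, 3.14, 3.14, 3.14].

INTERFACE

Orientations are given as [roll, pitch, yaw] about the fixed x, y, z axes, in that order (R = Rz(yaw) Ry(pitch) Rx(roll)).
In Python, from plant import * gives the robot as it stands.
- The arm moves only by the tool arm_command, never from a script. Its argument "deltas" is a list of rows, each a list of 3 entries, a list of its own where there are three numbers: the closure, from -1 (fully open) to 1 (shut), then the shift along the world's x, y, z in m, then the turn, a rotation vector about the world's x, y, z in degrees. A call has exactly 10 rows; each row is the pose to reach, as a shift and turn from the pose measured when the call began; what a row does not reach only later rows make up. A row lasts 1/8 s, in which the tool goes at most 62.5 mm and 10.7 degrees, less where a joint would pass 70% of its speed; a pose out of reach is approached as far as the arm can. A call with a gripper value outside its range is refused whole. The fingers move at their own pace and stop on an object; "squeeze" is the grip in N (left out, the last holds). Time passes only in rows, so rows that repeat a pose let the fingers close, or fill a call up. It gives the time, the measured TCP pose, the force and the opening at its end, in the units of the state.
- state(): the state, without advancing time (a new reading comes with each control period).
- camera(name): name is "side" or "top" or "wrist"; returns the picture (384x512x3 uint8, red, green, blue); there is no depth.
- camera_model(name): a dict with "K" (3x3 intrinsics, pixels), "pose" (4x4, takes a point from camera to world coordinates). Camera axes: x right, y up, looking along -z (the intrinsics and any distortion apply to the point x, -y, -z); pixel columns grow to the right and rows downward; lengths in m; the calibration is good to about 2 mm. A picture is of the moment at which its call begins: read the wrist's pose just before it. camera_model takes no time and is no camera call; for the wrist camera it gives the pose at the moment of the call.
- job_done(): hands the job in, once; it reports no verdict.
The state is a dict: "time": time; "q": joint angles; "dq": joint speeds; "joint_efforts": joint torques, N m; "eef_pos": TCP position; "tcp_rot": TCP orientation; "force": force on the tool from outside, world axes, zero at the start; "ft_torque": the same for the moment, N m; "width": opening from 0.0 (shut) to 1.0 (fully open).
Only numpy, scipy, OpenCV 4.12 (cv2) and the standard library are available. Lean on these libraries where they do the work, as an engineer would, in place of code of your own. Each camera call takes 0.05 s, during which the arm holds its last target.

## Working session

There is one attempt and no reset: what is moved stays moved. The work goes in short steps, Python scripts to look and compute and a tool call to move; the robot and the scene stay as the last step left them, time stands still between calls to the robot, and variables do not carry over. Pictures are saved under pics/ and viewed, and the job is handed in when it is done.

Besides the shell and the picture viewer there is one more tool, called after "Call:" in YAML: its name, and indented under it one key for each argument. arm_command: Moves the arm, as the interface text tells. Its arguments: {"type":"object","properties":{"deltas":{"type":"array"},"squeeze":{"type":"number"}},"required":["deltas"]}

```bash
ls; mkdir -p pics
python3 - <<'E'
from plant import *
import cv2
print(state())
for n in ["top","side","wrist"]:
    m=camera_model(n); print(n,m)
    cv2.imwrite(f"pics/{n}0.png",camera(n)[:,:,::-1])
E
```

```text
pics
{'time': 0.0, 'q': array([1.03841239e+00, 3.14022216e-01, 4.49675173e-02, 1.30361771e+00,
       1.72004773e-05, 1.43117667e+00]), 'dq': array([-0.00045729, -0.00052373, -0.0010011 , -0.0022745 , -0.0010355 ,
        0.00101057]), 'joint_efforts': array([-2.65320878e-04, -4.80623460e+01,  2.98534352e+01,  1.95004331e-02,
       -3.25815108e-05, -8.78915500e-06]), 'eef_pos': array([0.21984495, 0.53079006, 0.25239175]), 'tcp_rot': array([-3.13973722e+00, -2.78121029e-04,  2.74882811e+00]), 'force': array([-0.10090267,  0.58434828,  0.12962817]), 'ft_torque': array([-0.02303411,  0.05594337,  0.00354898]), 'width': 1.0017692784838412}
top {'K': array([[363.84466501,   0.        , 256.26666294],
       [  0.        , 363.84466501, 190.83046263],
       [  0.        ,   0.        ,   1.        ]]), 'pose': array([[-2.52213496e-02,  9.80136804e-01, -1.96712299e-01,
         3.75660031e-01],
       [-9.99681699e-01, -2.46063482e-02,  5.57023710e-03,
        -7.63643171e-02],
       [ 6.19223064e-04,  1.96790174e-01,  9.80445431e-01,
         1.02888330e+00],
       [ 0.00000000e+00,  0
[... 200 characters left out ...]
       ,   1.        ]]), 'pose': array([[-0.96025535,  0.17971858, -0.21356708,  0.35049936],
       [-0.27802   , -0.54788034,  0.78900698,  0.60854854],
       [ 0.02479001,  0.81702409,  0.57607038,  0.56762235],
       [ 0.        ,  0.        ,  0.        ,  1.        ]])}
wrist {'K': array([[273.32428565,   0.        , 255.82113893],
       [  0.        , 273.32428565, 194.01777848],
       [  0.        ,   0.        ,   1.        ]]), 'pose': array([[ 0.38396728, -0.89178363, -0.23935555,  0.15992754],
       [ 0.92334575,  0.37047092,  0.10091538,  0.55638681],
       [-0.00132041, -0.25975613,  0.96567334,  0.372861  ],
       [ 0.        ,  0.        ,  0.        ,  1.        ]])}
```

View pics/top0.png

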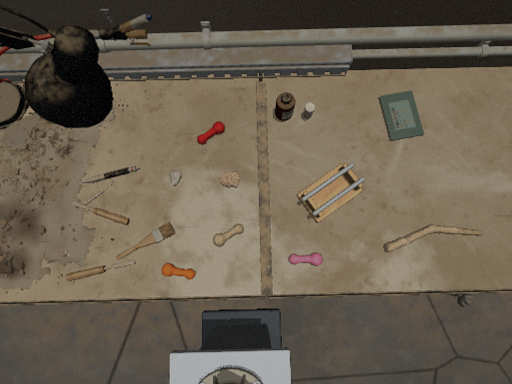

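View pics/side0.png

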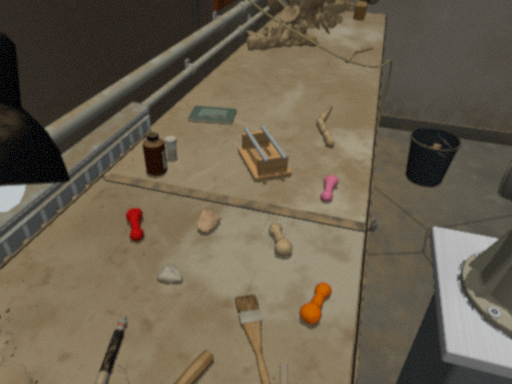

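View pics/wrist0.png

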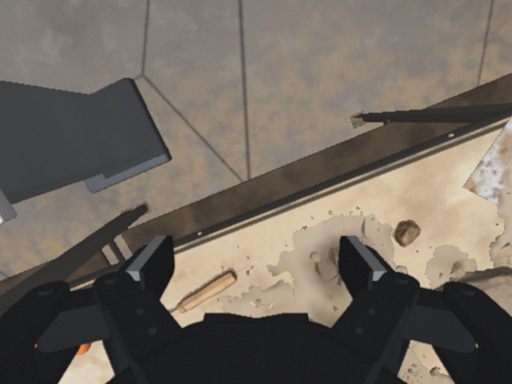

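```bash
cat > h.py <<'E'
import numpy as np, cv2
def ray(m,u,v):
    K=m["K"];P=m["pose"]
    d=np.array([(u-K[0,2])/K[0,0],-(v-K[1,2])/K[1,1],-1.0])
    return P[:3,3],P[:3,:3]@d
def at(m,u,v,z):
    o,d=ray(m,u,v); return o+d*(z-o[2])/d[2]
def proj(m,p):
    P=m["pose"];K=m["K"]
    c=P[:3,:3].T@(np.asarray(p)-P[:3,3]); x=np.array([c[0],-c[1],-c[2]])
    return (K@x/x[2])[:2]
def crop(src,dst,u0,v0,w,h,s):
    i=cv2.imread(src)[v0:v0+h,u0:u0+w]
    i=cv2.resize(i,None,fx=s,fy=s,interpolation=cv2.INTER_CUBIC)
    for k in range(0,w,10):
        cv2.line(i,(k*s,0),(k*s,6),(0,0,0),1); cv2.putText(i,str(u0+k),(k*s,16),0,.35,(0,0,0),1)
    for k in range(0,h,10):
        cv2.line(i,(0,k*s),(6,k*s),(0,0,0),1); cv2.putText(i,str(v0+k),(8,k*s+4),0,.35,(0,0,0),1)
    cv2.imwrite(dst,i)
E
python3 - <<'E'
from h import *
crop("pics/top0.png","pics/c1.png",200,210,60,45,12)
crop("pics/top0.png","pics/c2.png",290,155,80,70,8)
crop("pics/side0.png","pics/c3.png",230,120,70,60,9)
E
```

```text
(no output)
```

View pics/c1.png

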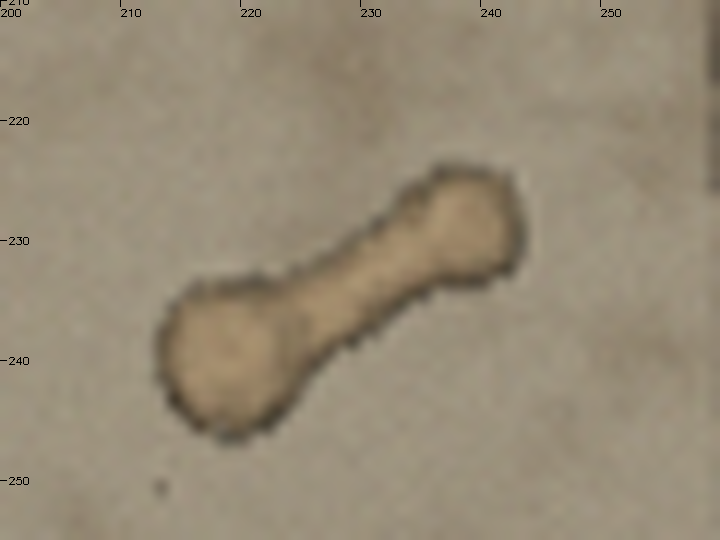

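View pics/c2.png

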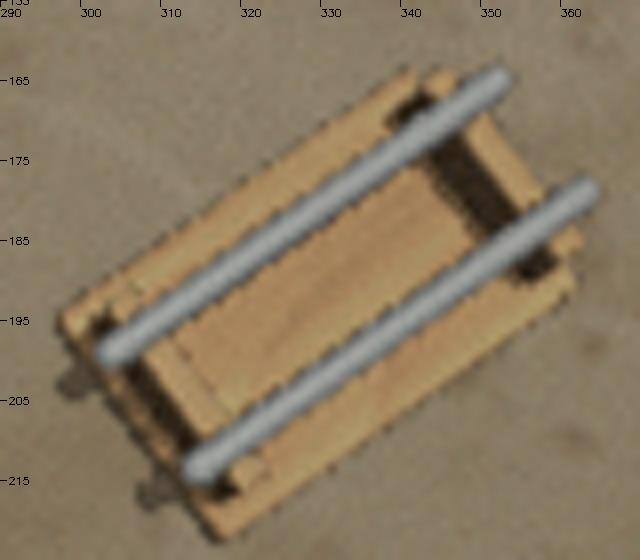

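View pics/c3.png

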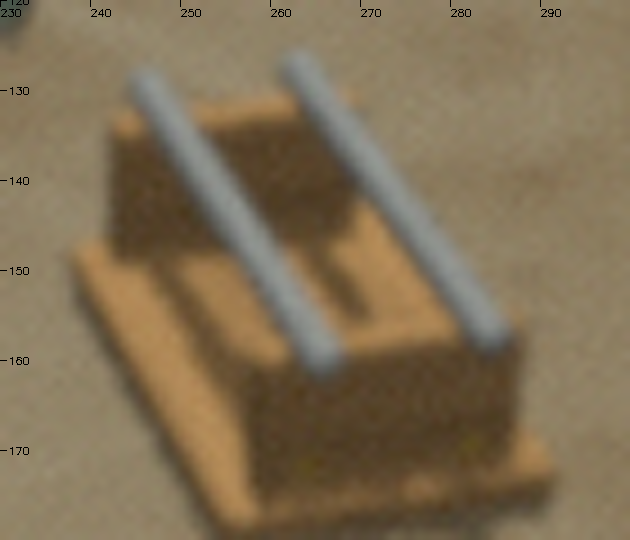

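Run:
```python
from plant import *
from h import *
t=camera_model("top"); s=camera_model("side")
w=at(t,219,240,.014); n=at(t,238.7,228.7,.012)
print(w,n,np.linalg.norm(w-n),"yaw w->n",np.degrees(np.arctan2(*(n-w)[1::-1])), (w+n)/2)
E4=[at(t,*p,.066) for p in [(303.1,199.1),(352.9,164.4),(314.4,213.75),(364,178.5)]]
for e in E4: print(e)
c=sum(E4)/4; print("c",c)
for a,b in((0,1),(2,3),(0,2),(1,3)):
    d=E4[a]-E4[b]; print(np.linalg.norm(d),np.degrees(np.arctan2(d[1],d[0])))
# side: same checks
S4=[at(s,*p,.066) for p in [(266,160),(246.5,129),(284.5,157.5),(262.5,127)]]
print("side",sum(S4)/4)
for a,b in((0,1),(2,3),(0,2),(1,3)):
    d=S4[a]-S4[b]; print(np.linalg.norm(d),np.degrees(np.arctan2(d[1],d[0])))
crop("pics/side0.png","pics/c4.png",260,215,45,45,14)
```

```text
[0.44301748 0.02455646 0.014     ] [ 0.47310189 -0.03038814  0.012     ] 0.06267360770134844 yaw w->n -61.29749607003745 [ 0.45805968 -0.00291584  0.013     ]
[ 0.5430328  -0.20707195  0.066     ]
[ 0.63603413 -0.34835067  0.066     ]
[ 0.50266275 -0.23518376  0.066     ]
[ 0.59567347 -0.37544474  0.066     ]
c [ 0.56935079 -0.29151278  0.066     ]
0.16914173654442047 123.35621661585817
0.1682977576474849 123.5493957597306
0.04919363988750201 34.85154583932098
0.04861143403643716 33.873408544438696
side [ 0.56433665 -0.28405515  0.066     ]
0.16697401823634608 123.03026926052682
0.16802121215569388 123.44431672638925
0.04710125366181063 32.78791110061654
0.04589439235960929 34.08346561741164
```

View pics/c4.png

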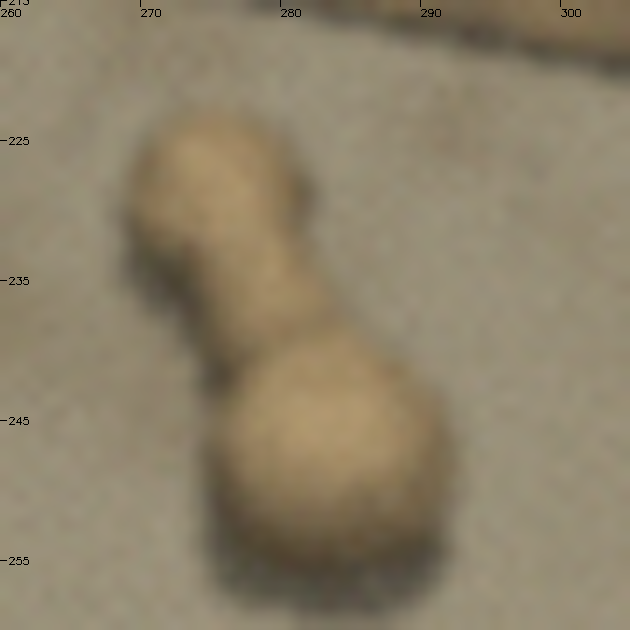

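Call:
arm_command:
  deltas:
    - [-1, [0.024, -0.053, -0.003], [0, 0, -4]]
    - [-1, [0.048, -0.107, -0.006], [0, 0, -8]]
    - [-1, [0.072, -0.16, -0.009], [0, 0, -12]]
    - [-1, [0.095, -0.214, -0.012], [0, 0, -16]]
    - [-1, [0.119, -0.267, -0.015], [0, 0, -20]]
    - [-1, [0.143, -0.32, -0.02], [0, 0, -24]]
    - [-1, [0.167, -0.374, -0.025], [0, 0, -28]]
    - [-1, [0.19, -0.427, -0.03], [0, 0, -32]]
    - [-1, [0.214, -0.481, -0.035], [0, 0, -36]]
    - [-1, [0.238, -0.534, -0.04], [0, 0, -39]]
  squeeze: 40

```text
time: 1.4
eef_pos: [0.4583, -0.005, 0.2125]
tcp_rot: [-3.141, -0.0, 2.066]
force: [1.1, 0.5, -0.2]
width: 1.004
```

Run:
```python
from plant import *
from h import *
import pickle
s=state();print(s["time"],s["eef_pos"],np.degrees(s["tcp_rot"]),s["dq"])
m=camera_model("wrist"); pickle.dump(m,open("w1.pkl","wb"))
i=camera("wrist")[:,:,::-1]; cv2.imwrite("pics/w1.png",i)
print(state()["eef_pos"],camera_model("wrist")["pose"][:3,3]-m["pose"][:3,3])
print(proj(m,(0.458,-0.003,0.012)))
```

```text
1.4 [ 0.45832075 -0.00500789  0.21245013] [-1.79942204e+02 -1.03310269e-02  1.18369668e+02] [-0.89339702  0.35671219  0.29588667 -0.06611912  0.0032159  -0.47881967]
[ 0.46157993 -0.01075289  0.21182439] [ 0.0033697  -0.00496574 -0.00096695]
[256.02836599 175.72546674]
```

View pics/w1.png

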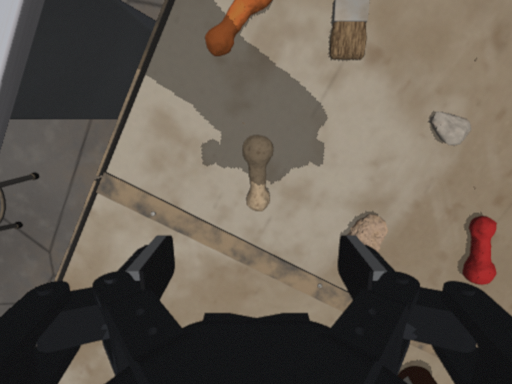

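Run:
```python
from plant import *
from h import *
import pickle
m=camera_model("wrist"); pickle.dump(m,open("w2.pkl","wb"))
s=state();print(s["time"],s["eef_pos"],np.degrees(s["tcp_rot"]),s["dq"])
i=camera("wrist")[:,:,::-1]; cv2.imwrite("pics/w2.png",i)
print(camera_model("wrist")["pose"][:3,3]-m["pose"][:3,3])
crop("pics/w2.png","pics/w2c.png",230,115,60,110,7)
```

```text
1.45 [ 0.46157993 -0.01075289  0.21182439] [-179.93500213    0.27590075  117.98289519] [ 0.08772722 -0.02445227 -0.0229216   0.02082529  0.03455509  0.08722144]
[-0.00149875  0.00263632  0.00030706]
```

View pics/w2c.png

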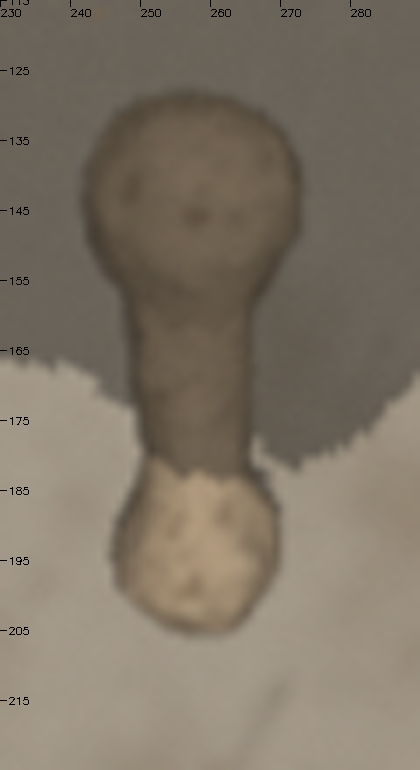

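Run:
```python
from plant import *
from h import *
import pickle
m=pickle.load(open("w2.pkl","rb"))
w=at(m,257.3,143.5,.014); n=at(m,258,193.5,.011); c=at(m,257.7,170,.013)
a=at(m,257,127.5,.012);b=at(m,258.5,205.5,.01)
d=(n-w)[:2];d/=np.linalg.norm(d)
print(w,n,c,a,b); print("len",np.linalg.norm(a-b),"knob d",np.linalg.norm(w-n),"yaw",np.degrees(np.arctan2(d[1],d[0])))
print("middle from ends",a[:2]+48*d/1e3,b[:2]-44*d/1e3,"shaft pt rel",(c-w)[:2]@np.array([-d[1],d[0]]), np.degrees(np.arctan2(*(c-w)[1::-1])),np.degrees(np.arctan2(*(n-c)[1::-1])))
print("widths",np.linalg.norm(at(m,242,144,.015)-at(m,272.5,144,.015)),np.linalg.norm(at(m,250,170,.015)-at(m,265.5,170,.015)))
```

```text
[0.44510394 0.02483463 0.014     ] [ 0.4741613  -0.02799418  0.011     ] [ 0.46006258 -0.00229401  0.013     ] [0.43646026 0.0403894  0.012     ] [ 0.48205953 -0.04150158  0.01      ]
len 0.09375193572647438 knob d 0.060367317404112615 yaw -61.18794575223537
middle from ends [ 0.45959328 -0.00166846] [ 0.46085426 -0.00294854] shaft pt rel 3.251605450550754e-05 -61.12780795754681 -61.25150152146632
widths 0.034909927873783615 0.01819281582271033
```

Run:
```python
from plant import *
import numpy as np
s=state();print(s["time"],s["eef_pos"],np.degrees(s["tcp_rot"]),s["force"])
```

```text
1.5 [ 0.4599109  -0.00773047  0.21187978] [-1.79918150e+02  8.30388375e-02  1.18055749e+02] [-0.13107544 -0.7443227   0.65495897]
```

Call:
arm_command:
  deltas:
    - [-1, [0.001, 0.002, -0.02], [0, 0, 0.3]]
    - [-1, [0.0015, 0.003, -0.05], [0, 0, 0.7]]
    - [-1, [0.0015, 0.003, -0.08], [0, 0, 0.7]]
    - [-1, [0.0015, 0.003, -0.11], [0, 0, 0.7]]
    - [-1, [0.0015, 0.003, -0.13], [0, 0, 0.7]]
    - [-1, [0.0015, 0.003, -0.132], [0, 0, 0.7]]
    - [-1, [0.0015, 0.003, -0.132], [0, 0, 0.7]]
    - [-1, [0.0015, 0.003, -0.132], [0, 0, 0.7]]
    - [-1, [0.0015, 0.003, -0.132], [0, 0, 0.7]]
    - [-1, [0.0015, 0.003, -0.132], [0, 0, 0.7]]

```text
time: 2.75
eef_pos: [0.4617, -0.0048, 0.0804]
tcp_rot: [-3.141, 0.002, 2.073]
force: [-0.5, 0.3, 0.5]
width: 0.998
```

Run:
```python
from plant import *
from h import *
import pickle
m=camera_model("wrist"); pickle.dump(m,open("w3.pkl","wb"))
s=state();print(s["time"],s["eef_pos"],np.degrees(s["tcp_rot"]),s["dq"])
i=camera("wrist")[:,:,::-1]; cv2.imwrite("pics/w3.png",i)
print(proj(m,(.4602,-.0024,.023)),proj(m,(.4616,-.005,.023)))
```

```text
2.75 [ 0.46174075 -0.00479486  0.08036598] [-1.79960448e+02  1.18422693e-01  1.18754854e+02] [-0.00104692  0.00196368 -0.00340901 -0.00095674  0.00045678  0.00122497]
[254.73321551 214.84522457] [254.70934776 218.88921777]
```

View pics/w3.png

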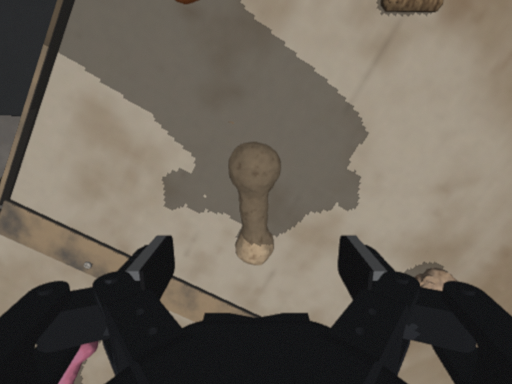

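Call:
arm_command:
  deltas:
    - [-1, [0, 0, -0.02], [0, 0, 0]]
    - [-1, [0, 0, -0.04], [0, 0, 0]]
    - [-1, [0, 0, -0.055], [0, 0, 0]]
    - [-1, [0, 0, -0.055], [0, 0, 0]]
    - [-1, [0, 0, -0.055], [0, 0, 0]]
    - [1, [0, 0, -0.055], [0, 0, 0]]
    - [1, [0, 0, -0.055], [0, 0, 0]]
    - [1, [0, 0, -0.055], [0, 0, 0]]
    - [1, [0, 0, -0.055], [0, 0, 0]]
    - [1, [0, 0, -0.055], [0, 0, 0]]
  squeeze: 40

```text
time: 4.05
eef_pos: [0.4618, -0.0048, 0.0256]
tcp_rot: [-3.141, 0.002, 2.073]
force: [-0.6, -0.7, 5.2]
width: 0.222
```

Run:
```python
from plant import *
from h import *
s=state();print(s["time"],s["eef_pos"],np.degrees(s["tcp_rot"]),s["force"],s["width"]*85)
i=camera("wrist")[:,:,::-1]; cv2.imwrite("pics/w4.png",i)
s=state();print(s["time"],s["width"]*85)
```

```text
4.05 [ 0.46179618 -0.00475005  0.02555055] [-1.79970400e+02  1.16716002e-01  1.18762220e+02] [-0.64254666 -0.70668809  5.17555506] 18.843632817959808
4.1 18.580937594023442
```

View pics/w4.png

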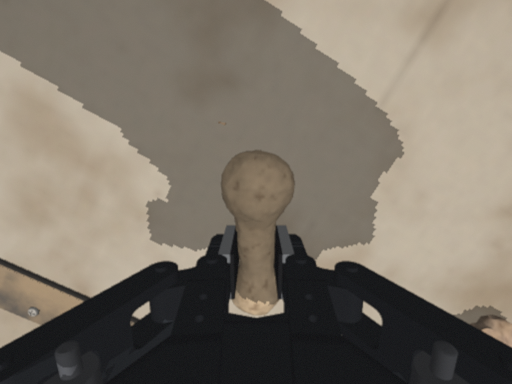

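Call:
arm_command:
  deltas:
    - [1, [0, 0, 0.0], [0, 0, 0]]
    - [1, [0, 0, 0.0], [0, 0, 0]]
    - [1, [0, 0, 0.005], [0, 0, 0]]
    - [1, [0, 0, 0.01], [0, 0, 0]]
    - [1, [0, 0, 0.015], [0, 0, 0]]
    - [1, [0, 0, 0.02], [0, 0, 0]]
    - [1, [0, 0, 0.03], [0, 0, 0]]
    - [1, [0, 0, 0.03], [0, 0, 0]]
    - [1, [0, 0, 0.03], [0, 0, 0]]
    - [1, [0, 0, 0.03], [0, 0, 0]]
  squeeze: 40

```text
time: 5.35
eef_pos: [0.4615, -0.0047, 0.0553]
tcp_rot: [-3.141, 0.002, 2.073]
force: [0.1, 0.4, -1.1]
width: 0.223
```

Run:
```python
from plant import *
from h import *
s=state();print(s["time"],s["eef_pos"],np.degrees(s["tcp_rot"]),s["force"],s["ft_torque"],s["width"]*85)
i=camera("wrist")[:,:,::-1]; cv2.imwrite("pics/w5.png",i)
i=camera("side")[:,:,::-1]; cv2.imwrite("pics/s5.png",i)
crop("pics/s5.png","pics/s5c.png",225,150,100,110,6)
```

```text
5.35 [ 0.46154365 -0.00472391  0.05533153] [-1.79948137e+02  1.01128959e-01  1.18760937e+02] [ 0.11303735  0.3640892  -1.05648692] [-0.00208458 -0.03756969 -0.02027932] 18.99529614980879
```

View pics/w5.png

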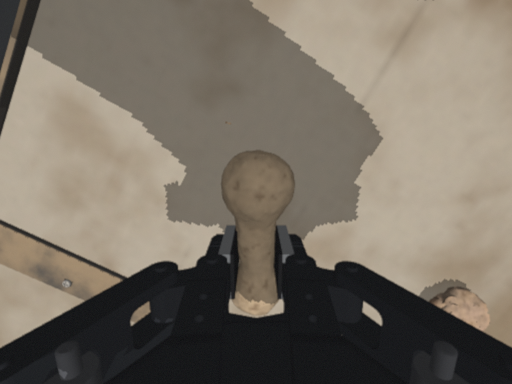

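View pics/s5c.png

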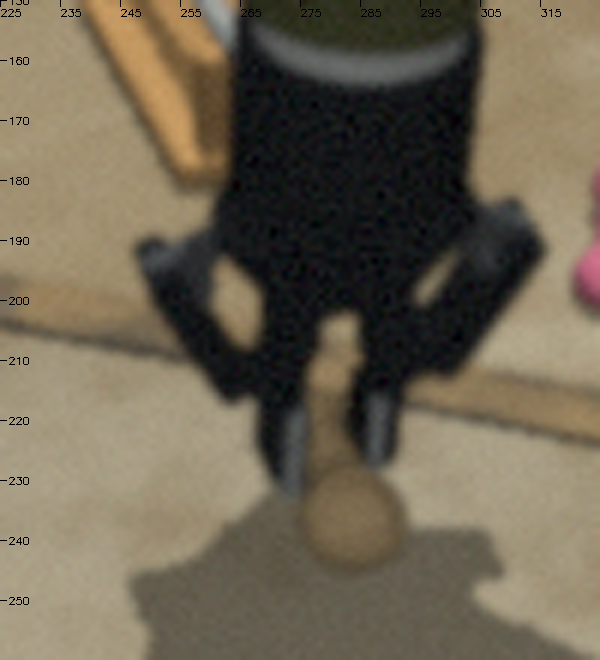

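Call:
arm_command:
  deltas:
    - [1, [0, 0, 0.03], [0, 0, -4]]
    - [1, [0.005, -0.015, 0.06], [0, 0, -12]]
    - [1, [0.017, -0.045, 0.09], [0, 0, -21]]
    - [1, [0.03, -0.08, 0.11], [0, 0, -30]]
    - [1, [0.044, -0.12, 0.12], [0, 0, -40]]
    - [1, [0.058, -0.16, 0.12], [0, 0, -50]]
    - [1, [0.073, -0.2, 0.12], [0, 0, -60]]
    - [1, [0.087, -0.24, 0.12], [0, 0, -70]]
    - [1, [0.098, -0.27, 0.12], [0, 0, -79]]
    - [1, [0.103, -0.285, 0.12], [0, 0, -85.4]]

```text
time: 6.7
eef_pos: [0.5648, -0.2916, 0.1744]
tcp_rot: [-3.14, 0.002, 0.577]
force: [0.5, 0.3, -0.8]
width: 0.225
```

Call:
arm_command:
  deltas:
    - [1, [0, 0, 0], [0, 0, 0]]
    - [1, [0, 0, 0], [0, 0, 0]]
    - [1, [0, 0, 0], [0, 0, 0]]
    - [1, [0, 0, 0], [0, 0, 0]]
    - [1, [0, 0, 0], [0, 0, 0]]
    - [1, [0, 0, 0], [0, 0, 0]]
    - [1, [0, 0, 0], [0, 0, 0]]
    - [1, [0, 0, 0], [0, 0, 0]]
    - [1, [0, 0, 0], [0, 0, 0]]
    - [1, [0, 0, 0], [0, 0, 0]]

```text
time: 7.95
eef_pos: [0.5648, -0.2916, 0.1744]
tcp_rot: [-3.14, 0.002, 0.577]
force: [-0.5, -0.1, -1.0]
width: 0.22
```

Run:
```python
from plant import *
from h import *
import pickle
m=camera_model("wrist"); pickle.dump(m,open("w6.pkl","wb"))
s=state();print(s["time"],s["eef_pos"],np.degrees(s["tcp_rot"]),s["force"],s["q"],s["width"]*85)
i=camera("wrist")[:,:,::-1]; cv2.imwrite("pics/w6.png",i)
for p in [(.568,-.290,.07)]: print(proj(m,p))
```

```text
7.95 [ 0.56475469 -0.29161452  0.17441178] [-1.79915774e+02  1.19277507e-01  3.30368796e+01] [-0.50596239 -0.09292424 -1.04958216] [-6.02245748e-01  4.62919078e-01  7.35278292e-02  1.18355885e+00
 -1.36237877e-03  1.96274758e+00] 18.741064396809012
[256.48924033 196.32601935]
```

View pics/w6.png

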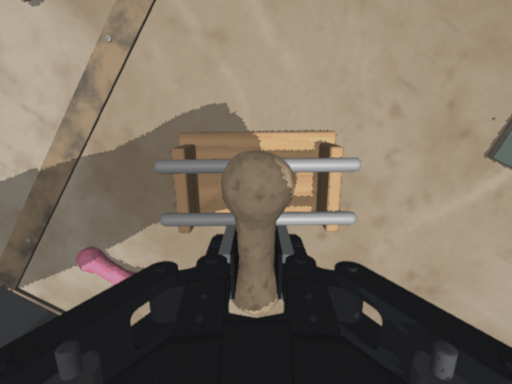

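Run:
```python
from h import *
crop("pics/w6.png","pics/w6a.png",150,150,80,85,9)
crop("pics/w6.png","pics/w6b.png",285,150,80,85,9)
```

```text
(no output)
```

View pics/w6a.png

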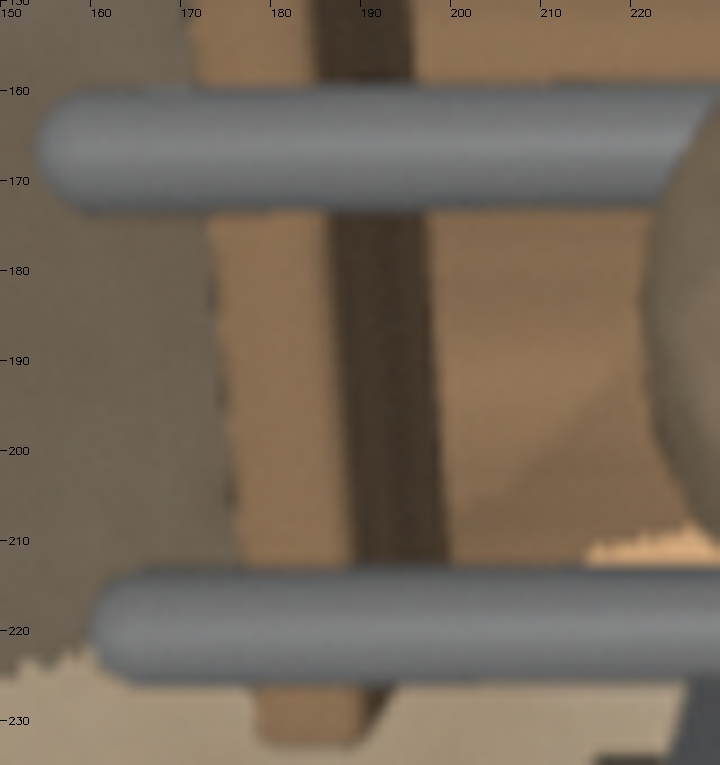

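View pics/w6b.png

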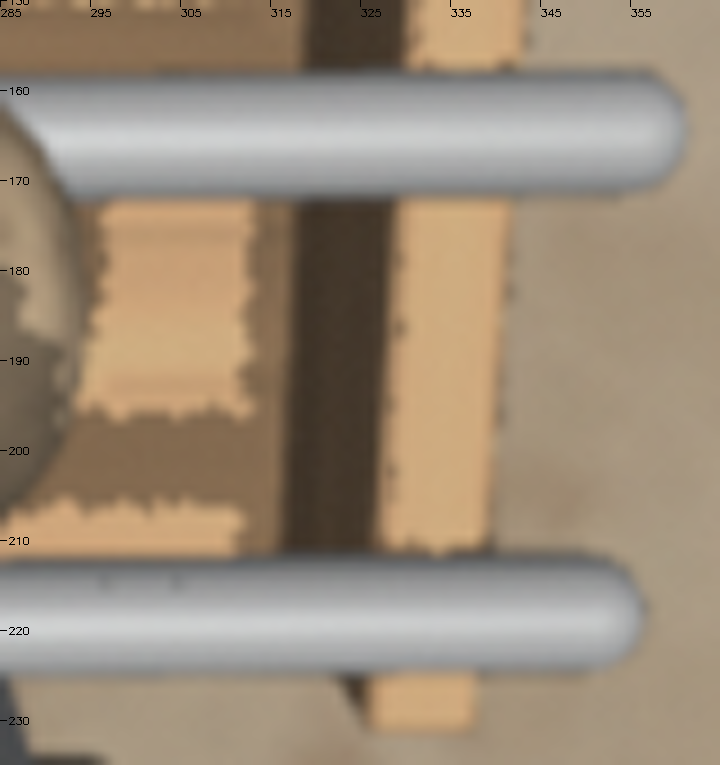

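```bash
python3 - <<'E'
from h import *
import pickle
m=pickle.load(open("w6.pkl","rb"))
z=.064
E4=[at(m,*p,z) for p in [(153.8,166.4),(361,164.6),(160,219.1),(356.3,217.9)]]
c=sum(E4)/4; print("c",c)
for a,b in((0,1),(2,3),(0,2),(1,3)):
    d=E4[a]-E4[b]; print(np.linalg.norm(d),np.degrees(np.arctan2(d[1],d[0])))
# bone held: predicted middle
yaw=np.radians(33.04+180-0.04); n=np.array([np.cos(yaw),np.sin(yaw)])
p=np.array([.56475,-.29161])-.0029*n; print("bone mid",p, "shift",c[:2]-p)
# bone images: wide knob outline vs model
zb=.1744-.0256
for t,h in ((-.030,.015),(-.048,.012)): print(proj(m,[*(p+t*n),zb+h]))
E
python3 - <<'E'
import sys; sys.path.insert(0,'.')
from h import *
crop("pics/w6.png","pics/w6d.png",215,140,90,180,4)
E
```

```text
c [ 0.56990687 -0.28997845  0.064     ]
0.17613825371590386 123.47838098527491
0.1758506047969954 123.36670357903543
0.047673263356224196 34.05606374439693
0.0480139837789549 33.70830102786448
bone mid [ 0.56718214 -0.29003055] shift [2.72472855e-03 5.20983912e-05]
[255.80062165 190.40696242]
[255.78570102 153.10387568]
```

View pics/w6d.png

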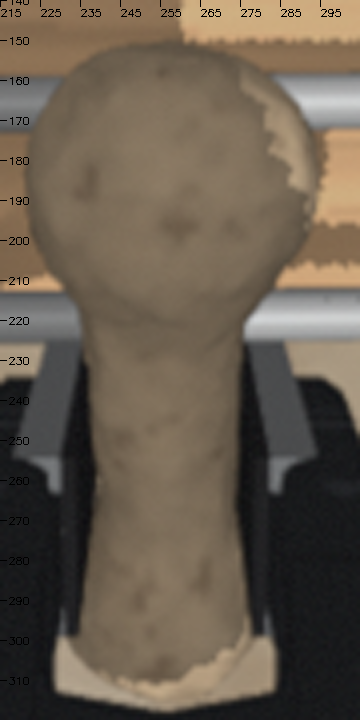

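Call:
arm_command:
  deltas:
    - [1, [0.001, 0, -0.01], [0, 0, 0.2]]
    - [1, [0.0027, 0, -0.025], [0, 0, 0.4]]
    - [1, [0.0027, 0, -0.04], [0, 0, 0.4]]
    - [1, [0.0027, 0, -0.055], [0, 0, 0.4]]
    - [1, [0.0027, 0, -0.065], [0, 0, 0.4]]
    - [1, [0.0027, 0, -0.071], [0, 0, 0.4]]
    - [1, [0.0027, 0, -0.071], [0, 0, 0.4]]
    - [1, [0.0027, 0, -0.071], [0, 0, 0.4]]
    - [1, [0.0027, 0, -0.071], [0, 0, 0.4]]
    - [1, [0.0027, 0, -0.071], [0, 0, 0.4]]

```text
time: 9.25
eef_pos: [0.5677, -0.2917, 0.1039]
tcp_rot: [-3.141, 0.002, 0.584]
force: [-0.1, 0.0, -0.7]
width: 0.226
```

Run:
```python
from plant import *
from h import *
import pickle
m=camera_model("wrist"); pickle.dump(m,open("w7.pkl","wb"))
s=state();print(s["time"],s["eef_pos"],np.degrees(s["tcp_rot"]),s["force"],s["ft_torque"],s["width"]*85)
i=camera("wrist")[:,:,::-1]; cv2.imwrite("pics/w7.png",i)
i=camera("side")[:,:,::-1]; cv2.imwrite("pics/s7.png",i)
crop("pics/s7.png","pics/s7c.png",225,95,80,85,7)
```

```text
9.25 [ 0.56766259 -0.29173329  0.10385588] [-1.79956403e+02  1.02962541e-01  3.34379981e+01] [-0.06208936  0.02838388 -0.66914823] [-0.04185479  0.01373786  0.00239174] 19.212697295631234
```

View pics/w7.png

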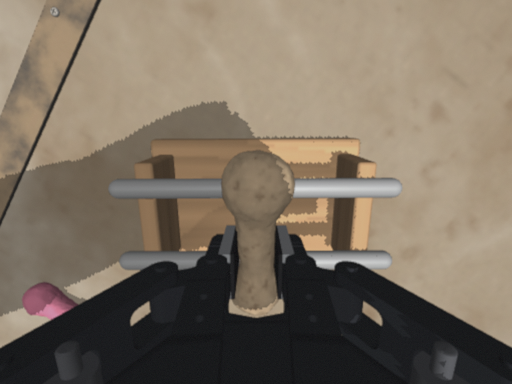

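View pics/s7c.png

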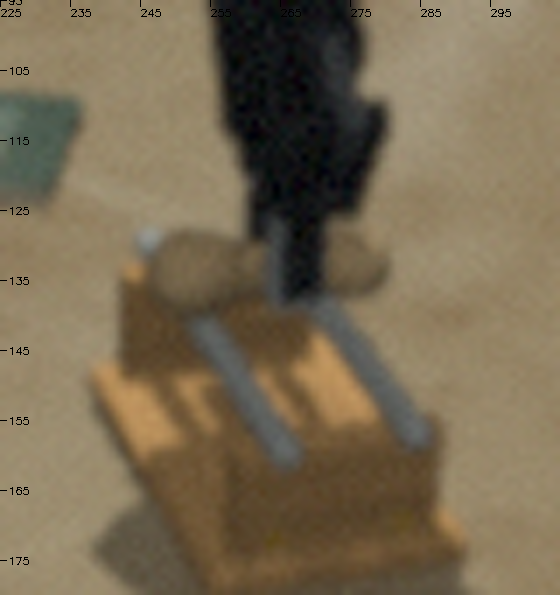

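Call:
arm_command:
  deltas:
    - [1, [0, 0, -0.001], [0, 0, 0]]
    - [1, [0, 0, -0.002], [0, 0, 0]]
    - [1, [0, 0, -0.003], [0, 0, 0]]
    - [1, [0, 0, -0.004], [0, 0, 0]]
    - [1, [0, 0, -0.005], [0, 0, 0]]
    - [1, [0, 0, -0.006], [0, 0, 0]]
    - [1, [0, 0, -0.0067], [0, 0, 0]]
    - [1, [0, 0, -0.0073], [0, 0, 0]]
    - [1, [0, 0, -0.0078], [0, 0, 0]]
    - [1, [0, 0, -0.0078], [0, 0, 0]]

```text
time: 10.6
eef_pos: [0.5676, -0.2917, 0.0958]
tcp_rot: [-3.14, 0.002, 0.584]
force: [-0.8, 0.4, -0.6]
width: 0.222
```

Call:
arm_command:
  deltas:
    - [1, [0, 0, -0.0002], [0, 0, 0]]
    - [1, [0, 0, -0.0004], [0, 0, 0]]
    - [1, [0, 0, -0.0006], [0, 0, 0]]
    - [1, [0, 0, -0.0008], [0, 0, 0]]
    - [1, [0, 0, -0.001], [0, 0, 0]]
    - [1, [0, 0, -0.001], [0, 0, 0]]
    - [1, [0, 0, -0.001], [0, 0, 0]]
    - [1, [0, 0, -0.001], [0, 0, 0]]
    - [1, [0, 0, -0.001], [0, 0, 0]]
    - [1, [0, 0, -0.001], [0, 0, 0]]

```text
time: 11.85
eef_pos: [0.5677, -0.2917, 0.0951]
tcp_rot: [-3.141, 0.002, 0.584]
force: [-0.5, 1.2, 4.9]
width: 0.224
```

Run:
```python
from plant import *
from h import *
s=state();print(s["time"],s["eef_pos"],np.degrees(s["tcp_rot"]),s["force"],s["ft_torque"],s["width"]*85)
i=camera("side")[:,:,::-1]; cv2.imwrite("pics/s8.png",i)
crop("pics/s8.png","pics/s8c.png",235,110,55,60,11)
print(state()["force"])
```

```text
11.85 [ 0.56769248 -0.29168411  0.09511132] [-1.79955461e+02  9.62106533e-02  3.34420807e+01] [-0.52976055  1.17705376  4.88024252] [ 0.29300655  0.20193824 -0.02324455] 19.074042131625013
[-0.99051162  0.95791002  5.56684966]
```

View pics/s8c.png

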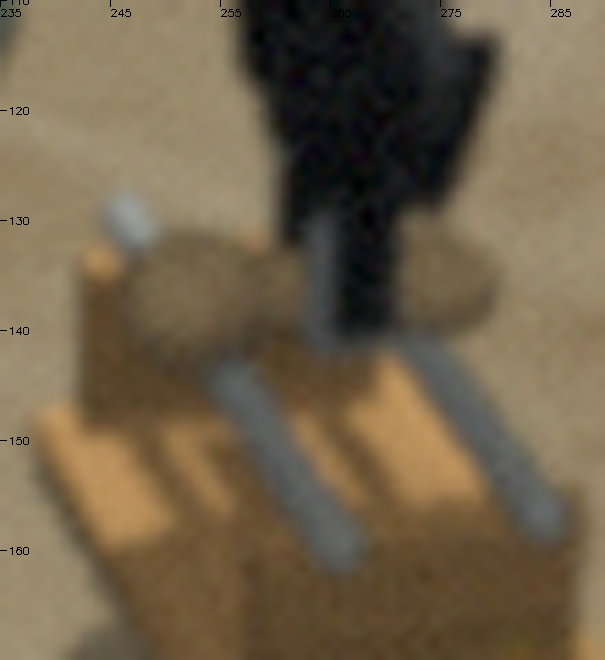

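Call:
arm_command:
  deltas:
    - [1, [0, 0, 0.0003], [0, 0, 0]]
    - [1, [0, 0, 0.0003], [0, 0, 0]]
    - [1, [0, 0, 0.0003], [0, 0, 0]]
    - [0.45, [0, 0, 0.0003], [0, 0, 0]]
    - [0.35, [0, 0, 0.0003], [0, 0, 0]]
    - [0.2, [0, 0, 0.0003], [0, 0, 0]]
    - [0, [0, 0, 0.0003], [0, 0, 0]]
    - [-0.3, [0, 0, 0.0003], [0, 0, 0]]
    - [-0.6, [0, 0, 0.0003], [0, 0, 0]]
    - [-1, [0, 0, 0.0003], [0, 0, 0]]

```text
time: 13.15
eef_pos: [0.5677, -0.2917, 0.0954]
tcp_rot: [-3.141, 0.002, 0.584]
force: [-0.1, -0.3, -0.2]
width: 0.98
```

Run:
```python
from plant import *
from h import *
s=state();print(s["time"],s["eef_pos"],s["force"],s["width"]*85)
i=camera("wrist")[:,:,::-1]; cv2.imwrite("pics/w9.png",i)
```

```text
13.15 [ 0.56768038 -0.29168616  0.09539933] [-0.13828692 -0.29891504 -0.24203866] 83.27172363165438
```

View pics/w9.png

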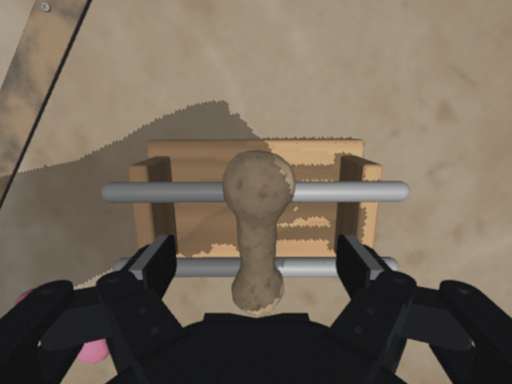

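The bone lies across both rails, with the wide knob at (259,187) and the narrow one at (257,291). The fingers are open and clear of it, so I'll go straight up.

Call:
arm_command:
  deltas:
    - [-1, [0, 0, 0.003], [0, 0, 0]]
    - [-1, [0, 0, 0.01], [0, 0, 0]]
    - [-1, [0, 0, 0.02], [0, 0, 0]]
    - [-1, [0, 0, 0.035], [0, 0, 0]]
    - [-1, [0, 0, 0.055], [0, 0, 0]]
    - [-1, [0, 0, 0.08], [0, 0, 0]]
    - [-1, [0, 0, 0.1], [0, 0, 0]]
    - [-1, [0, 0, 0.12], [0, 0, 0]]
    - [-1, [0, 0, 0.12], [0, 0, 0]]
    - [-1, [0, 0, 0.12], [0, 0, 0]]

```text
time: 14.45
eef_pos: [0.5676, -0.2916, 0.2152]
tcp_rot: [-3.141, 0.002, 0.584]
force: [-0.3, -0.5, -0.8]
width: 0.999
```

Run:
```python
from plant import *
from h import *
import pickle
m=camera_model("wrist"); pickle.dump(m,open("w10.pkl","wb"))
s=state();print(s["time"],s["eef_pos"],s["force"],s["width"]*85)
i=camera("wrist")[:,:,::-1]; cv2.imwrite("pics/w10.png",i)
i=camera("side")[:,:,::-1]; cv2.imwrite("pics/s10.png",i)
crop("pics/w10.png","pics/w10c.png",160,125,200,130,4)
crop("pics/s10.png","pics/s10c.png",235,110,55,60,10)
print(state()["eef_pos"])
```

```text
14.45 [ 0.56755686 -0.2916095   0.21520766] [-0.34136407 -0.51484718 -0.80815336] 84.93229927206797
[ 0.56723634 -0.29140083  0.21445538]
```

View pics/w10c.png

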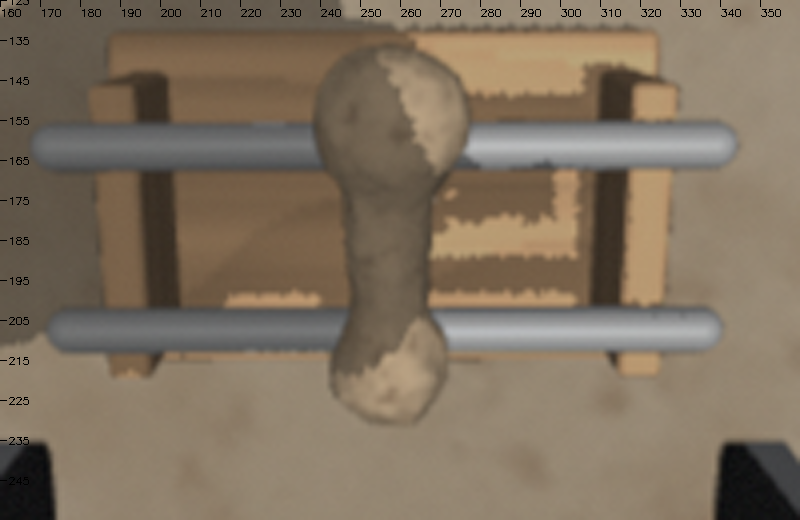

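View pics/s10c.png

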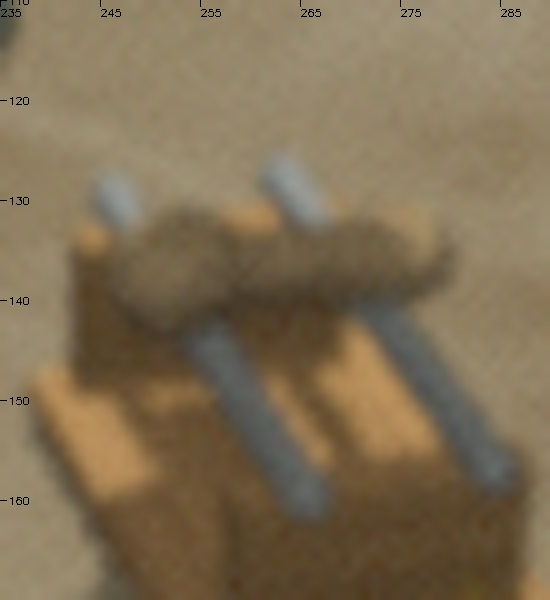

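Run:
```python
from h import *
import pickle
m=pickle.load(open("w10.pkl","rb"))
R=[at(m,*p,.064) for p in [(167,161.5),(344,160.8),(171.5,208),(340,207)]]
c=sum(R)/4; 
w=at(m,257.5,154.5,.085); n=at(m,257,217.5,.081); a=at(m,257.5,135.5,.082);b=at(m,256.5,231,.08)
d=(n-w)[:2];print(c,"bone yaw",np.degrees(np.arctan2(d[1],d[0]))); d/=np.linalg.norm(d)
for e in((0,1),(2,3)): q=R[e[0]]-R[e[1]]; print(np.degrees(np.arctan2(q[1],q[0])),np.linalg.norm(q))
mid=(a[:2]+.048*d+b[:2]-.044*d)/2; e=mid-c[:2]; print("len",np.linalg.norm(a-b),"off along bone, across",e@d*1e3,e@[-d[1],d[0]]*1e3)
from plant import *
print(state()["time"],state()["force"]); job_done()
```

```text
[ 0.56959086 -0.28980576  0.064     ] bone yaw -146.97582747107137
123.60107770655499 0.17637955371966207
123.73981234781371 0.17571778644696628
len 0.09411923045316319 off along bone, across -1.197225198415695 1.358579244447425
14.55 [ 0.02161874  0.15511499 -0.14599464]
the job is handed in; nothing more can be done
```

The toe bone is lying across both rails of the drying rack, released, and the job is handed in at about 14.6 s of the 48 s allowed.

I picked it by the waist of the shaft, lowered it onto the rails until I felt contact (about 5 N), then eased off, opened the fingers and went straight up.

**Position and angle:** the last wrist picture puts the bone about 1 mm from the middle of the rack both ways. It is within about 1° of square to the rails.

**Resting and clear:** the side view shows both knobs resting on the rails and the bone level by eye; I didn't measure its tilt. The gripper stood about 120 mm above it, open and touching nothing.

**Disagreements:**
- The first side-camera fix of the rack was 5–8 mm off the top-camera one. I used the wrist-camera fix, which matched the given rail length and spacing to within about 0.5 mm.
- The gripper read about 19 mm on the 21 mm shaft, but the hold did not slip.

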